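Make up the grill and breakfast caddies

TASK

Make up the two wooden caddies, from the things standing in front of them, one upright on the floor of each compartment. The long grill caddy gets the pepper mill in its wide middle compartment, with the mustard bottle and one spice jar in the end compartments, either way round; the short breakfast caddy gets the jar of spread in its wide compartment and the other spice jar in its narrow one. Set things down without dropping them or knocking any over, and leave the pill bottle, clothes peg and carabiner where they are.

Things in the scene. Friction and masses are not known exactly. Their poses are not given: they have to be found in the camera images.
- grill_caddy: Grill caddy, the longer one: open wooden caddy, 248 mm long (own y, crosswise to the robot), 96 wide (own x), fixed; origin at the centre of its underside. Floor 6 mm thick, walls 6, sides 40 high, dividers 36, end boards 65 with hand slot. Compartments 84 mm across x, centred on x = 0: wide middle one 84 mm long centred at y = 0, two end ones 70 long centred at y = +83 and -83.
- breakfast_caddy: Breakfast caddy, the shorter one: open wooden caddy, 172 mm long (own y, crosswise to the robot), 96 wide (own x), fixed; origin at the centre of its underside. Floor 6 mm thick, walls 6, sides 40 high, dividers 36, end boards 65 with hand slot. Compartments 84 mm across x, centred on x = 0: wide one 84 mm long centred at y = +38, narrow one 70 long centred at y = -45.
- mill: Brown turned-wood pepper mill with a small steel knob on top, 170 mm tall, 58 mm in diameter; solid, its head does not turn; the head, 123 to 159 mm up, is 50 mm in diameter. Stands upright; origin at the centre of its underside, z up; yaw does not matter.
- mustard: Yellow squeeze bottle with pointed red cap, loose on the worktop before the caddies (not the like one far off by the wall on the right), 142 mm tall; body 47 mm in diameter up to 104 mm, cap 26 mm. Stands upright; origin at the centre of its underside, z up; yaw does not matter.
- spread_jar: Squat jar of tan spread with a wide yellow lid, 94 mm tall; body 60 mm in diameter, lid (above 83 mm) 64 mm. Stands upright; origin at the centre of its underside, z up; yaw does not matter.
- spice_jar_a: Small clear spice jar with black cap, 42 mm in diameter, 90 mm tall; the same shape as the other spice jar and interchangeable with it. Stands upright; origin at the centre of its underside, z up; yaw does not matter.
- spice_jar_b: The other small clear spice jar with black cap, 42 mm in diameter, 90 mm tall; interchangeable with the first. Stands upright; origin at the centre of its underside, z up; yaw does not matter.
- pill_bottle: Bystander: amber pill bottle with white cap, 47 mm in diameter, 86 mm tall, loose, stands between the two caddies; origin at the centre of its underside. Not part of either kit.
- clothes_peg: Bystander: wooden clothes peg lying flat, 15 x 72 x 12 mm, loose; origin at the centre of its underside, long along its y. Not part of either kit.
- carabiner: Bystander: blue snap hook lying flat, 69 x 38 x 7 mm, loose; origin at the centre of its underside, long along its x. Not part of either kit.
Things that resemble listed ones, but are neither listed nor needed, are in the scene too. Leave any turquoise look-alike of the spice_jar_a alone. Leave any blue look-alike of the spice_jar_b alone.

How it is judged:
By the outcome, as a careful person would: the job done as asked, in the order asked, and still so for the second after the job is handed in, with the robot touching nothing.
It also fails if it takes over 120 s, if anything falls off the work surface, if the arm or the gripper's body presses on something with over 40 N, if the wrist force passes 120 N, or if a joint passes its speed limit or range.

ROBOT

A 6-joint arm with a two-finger parallel gripper is mounted at the origin on a cart in front of the work surface, level with it; the furniture and walls round the work are solid. World frame = base frame: x ahead of the robot, y to its left, z up, the work surface at z = 0. Lengths are in m, angles in degrees, forces in N, time in s.
With the tool pointing down it reaches from about 0.3 to 0.75 m from the base axis. Payload 8.5 kg.
Tool frame: the origin (TCP) lies at the very end of the fingers, on their centre line; the grasp point (between the pads) lies 19 mm behind it (env.hold_point_z is the distance from the TCP to the grasp point, in m); z points along the fingers, y is the line along which they close (so a half turn about z gives the same grasp; the last joint's range is limited). The gripper opens to 85 mm and grips with 20 to 120 N. Pads are 22 mm wide; open, the fingers measure 114 mm over their backs; the gripper's body (76 mm by 85 mm) begins 54 mm behind the grasp point. The pads swing forward as they close: fully open they stand 13 mm farther back than shut.
Start: joints at [57.45, 21.807, 74.336, -0, 83.858, -12.336], TCP at [0.19, 0.516, 0.231] pointing down, gripper open.
Joint ranges: [-178.18, 178.18], [-50.72, 133.34], [12.68, 142.11], [-81.47, 261.47], [9.98, 163.14], [-165.26, 165.26]. Speed limits (degrees/s): [136.94, 136.94, 180, 180, 180, 180].

INTERFACE

Orientations are given as a 3x3 rotation matrix whose columns are the frame's x, y, z axes.
In Python, from rig import env, optics gives the robot as it stands.
- The arm moves only by the shell command python3 -m jog 'ROWS' [OPENING] [FORCE]. ROWS is JSON, a list of rows, each an object with "linear": the shift along the tool's x, y, z in units of 40 mm (1.0 is 40 mm), a list of three; "roll": the turn about the tool's z in units of 5 degrees (1.0 is 5 degrees). A call has 1 to 12 rows; each row shifts and turns the commanded pose from where the row before left it, along the tool's axes as they then stand; what a row does not reach is not made up. A row lasts 1/12 s, in which the tool goes at most 41.7 mm and 7.16 degrees, less where a joint would pass 70% of its speed; a pose out of reach is approached as far as the arm can. A call is refused whole if a number of a shift passes 1 or a number of a turn 1, either way. A call with a gripper value outside its range is refused whole. OPENING is the opening, from -1 (shut) to 1 (fully open), set as the call begins (- or left out, the last holds). The fingers move at their own pace and stop on an object; FORCE is the grip in N (left out, the last holds). Time passes only in rows, so rows that do not move let the fingers close. It gives the time, the measured TCP pose, the force, the opening and the grip force at its end, in the units of the state.
- env.observe(): the state, without advancing time (a new reading comes with each control period).
- optics.get_image(name): name is "scene" or "top"; returns the picture (480x640x3 uint8, red, green, blue); there is no depth.
- optics.calibration(name): a dict with "fov_y" (degrees; the focal length in pixels is half the picture's height over the tangent of half this angle, whatever the lens; pixels are square), "cx", "cy" (the principal point, pixels), "D" ([k1, k2, p1, p2, k3] as OpenCV has them; the pictures are not rectified), "T" (4x4, takes a point from camera to world coordinates). Camera axes: x right, y down, z forward; pixel columns grow to the right and rows downward; lengths in m; the calibration is good to about 2 mm. A picture is of the moment at which its call begins. calibration takes no time and is no camera call.
- env.close_job(): hands the job in; it is judged then, once.
The state is a dict: "time_s": time; "q": joint angles; "qvel": joint speeds; "joint_efforts": joint torques, N m; "position": TCP position; "tool_rot": TCP orientation; "ft_force": force on the tool from outside, world axes, zero at the start; "wrist_torque": the same for the moment, N m; "grip_width": finger opening in m; "gripper_force": force on a finger pad.
Only numpy, scipy, OpenCV 4.12 (cv2) and the standard library are available. Lean on these libraries where they do the work, as an engineer would, in place of code of your own. Each camera call takes 0.05 s, during which the arm holds its last target. There are 200 camera calls.

## Working session

There is one attempt and no reset: what is moved stays moved. The work goes in short steps, Python scripts to look and compute and a shell command to move; the robot and the scene stay as the last step left them, time stands still between calls to the robot, and variables do not carry over. Pictures are saved under pics/ and viewed, at most 14 in all, crops included, and the job is handed in when it is done.

```bash
mkdir -p pics; ls; python3 - <<'E'
from rig import env, optics
import cv2
for n in("scene","top"):
    cv2.imwrite(f"pics/{n}0.png",optics.get_image(n)[...,::-1]); c=optics.calibration(n); print(c)
s=env.observe();print(s["tool_rot"],s["position"],s["time_s"],s["grip_width"])
E
```

```text
pics
{'fov_y': 51.66154418821827, 'cx': 326.5422821627514, 'cy': 236.81101963719897, 'D': array([-0.04523847,  0.        ,  0.        ,  0.        ,  0.        ]), 'T': array([[ 0.56347421, -0.58054191,  0.58776519, -0.14786324],
       [-0.82613269, -0.3948755 ,  0.40196781, -0.4667611 ],
       [-0.00126509, -0.71207053, -0.7021068 ,  0.82798234],
       [ 0.        ,  0.        ,  0.        ,  1.        ]])}
{'fov_y': 46.907932498618415, 'cx': 322.9492043128433, 'cy': 239.95931298999164, 'D': array([-0.17701688,  0.        ,  0.        ,  0.        ,  0.        ]), 'T': array([[ 0.01412424, -0.99260107,  0.12059693,  0.36245161],
       [-0.99989932, -0.01385702,  0.0030542 ,  0.01523658],
       [-0.00136048, -0.12062793, -0.99269686,  1.32515889],
       [ 0.        ,  0.        ,  0.        ,  1.        ]])}
[[-9.38404885e-01  3.45536917e-01 -7.14758033e-04]
 [ 3.45537537e-01  9.38404274e-01 -1.10885485e-03]
 [ 2.87581705e-04 -1.28753054e-03 -9.99999130e-01]] [0.18989821 0.51590142 0.23077116] 0.1 0.08525201637558132
```

View pics/scene0.png

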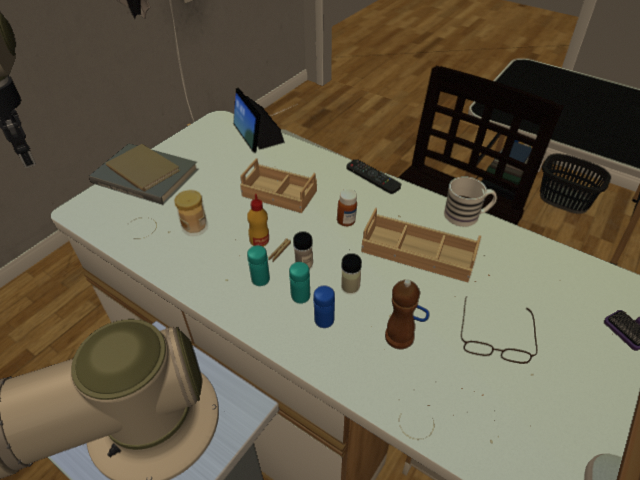

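View pics/top0.png

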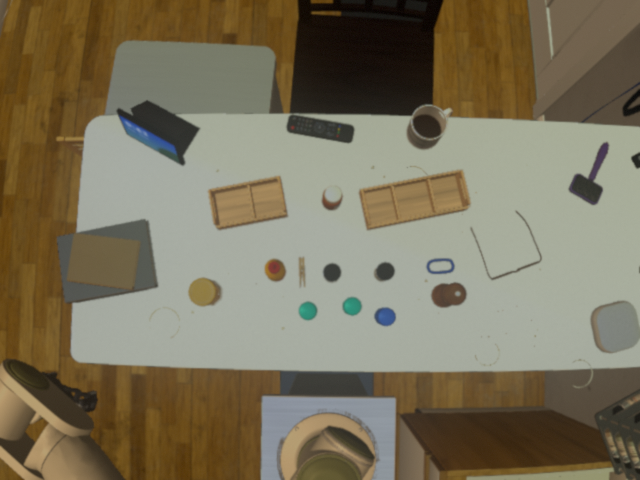

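The scene view shows all listed items. In the top view they sit at about these pixels:

| Item | Top-view pixel |
|---|---|
| Spread jar | (203,292) |
| Mustard | (275,269) |
| Spice jars | (332,272), (385,271) |
| Mill (knob) | (457,294) |
| Breakfast caddy | (248,202) |
| Grill caddy | (415,200) |
| Pill bottle | (332,197) |

The turquoise and blue look-alikes stand at row ~311.

```bash
cat >h.py <<'E'
import numpy as np, cv2
from rig import env, optics
def ray(n,u,v):
    c=optics.calibration(n); f=240/np.tan(np.radians(c["fov_y"]/2)); K=np.array([[f,0,c["cx"]],[0,f,c["cy"]],[0,0,1]])
    p=cv2.undistortPoints(np.array([[[u,v]]],float),K,np.array(c["D"]))[0,0]
    T=c["T"]; return T[:3,3], T[:3,:3]@np.array([p[0],p[1],1])
def on(n,u,v,z):
    o,d=ray(n,u,v); return o+d*(z-o[2])/d[2]
def proj(n,P):
    c=optics.calibration(n); f=240/np.tan(np.radians(c["fov_y"]/2)); K=np.array([[f,0,c["cx"]],[0,f,c["cy"]],[0,0,1]])
    Ti=np.linalg.inv(c["T"]); return cv2.projectPoints(np.array(P,float).reshape(-1,1,3),cv2.Rodrigues(Ti[:3,:3])[0],Ti[:3,3],K,np.array(c["D"]))[0][:,0]
def two(p,q):
    (a,d),(b,e)=ray("top",*p),ray("scene",*q)
    t=np.linalg.lstsq(np.c_[d,-e],b-a,rcond=None)[0]; A,B=a+d*t[0],b+e*t[1]
    return (A+B)/2,np.linalg.norm(A-B)
E
python3 - <<'E'
from h import *
im=cv2.imread("pics/top0.png"); hsv=cv2.cvtColor(im,cv2.COLOR_BGR2HSV)
cv2.imwrite("pics/crop.png",cv2.resize(im[160:320,190:480],None,fx=2.75,fy=2.75,interpolation=cv2.INTER_CUBIC))
def blob(name,m,box,z):
    x0,y0,x1,y1=box; k=np.zeros_like(m);k[y0:y1,x0:x1]=m[y0:y1,x0:x1]
    n,l,st,ce=cv2.connectedComponentsWithStats(k); i=1+np.argmax(st[1:,4])
    (cx,cy),r=cv2.minEnclosingCircle(np.argwhere(l==i)[:,::-1].astype(np.float32))
    print(name,st[i],ce[i].round(1),"circ",round(cx,1),round(cy,1),round(r,1),on("top",*ce[i],z).round(4),on("top",cx,cy,z).round(4))
V=hsv[...,2];H=hsv[...,0];S=hsv[...,1]
blk=((V<70)*255).astype(np.uint8)
blob("sp1",blk,(318,258,346,286),.09); blob("sp2",blk,(371,257,399,285),.09)
sat=((S>70)*255).astype(np.uint8)
blob("spread",sat,(180,270,225,315),.094); blob("mustard",sat,(260,254,291,286),.1)
red=(((H<7)|(H>173))&(S>150)).astype(np.uint8); blob("redcap",red,(260,254,291,286),.125)
blob("mill",sat,(425,278,475,312),.1)
knob=((S<90)&(V>90)).astype(np.uint8); blob("knob",knob,(451,288,463,300),.168)
blob("pill",((S<60)&(V>170)).astype(np.uint8),(322,184,343,200),.086)
for nm,b in(("bf",(200,168,295,236)),("gr",(350,162,478,236))):
    x0,y0,x1,y1=b;k=np.zeros_like(sat);k[y0:y1,x0:x1]=((S>60)&(H>5)&(H<25))[y0:y1,x0:x1]*255
    c=max(cv2.findContours(k,cv2.RETR_EXTERNAL,cv2.CHAIN_APPROX_NONE)[0],key=cv2.contourArea)
    print(nm,cv2.minAreaRect(c),cv2.approxPolyDP(c,3,True)[:,0].tolist())
E
```

```text
sp1 [325 265  15  16 187] [331.7 272.1] circ 331.8 272.2 7.9 [ 0.4405 -0.0016  0.09  ] [ 0.4402 -0.0018  0.09  ]
sp2 [377 264  16  15 198] [384.8 271. ] circ 384.8 270.8 8.1 [ 0.4444 -0.1204  0.09  ] [ 0.4448 -0.1206  0.09  ]
spread [189 278  31  28 675] [203.5 291.7] circ 204.3 291.6 15.7 [0.3915 0.2848 0.094 ] [0.3919 0.2831 0.094 ]
mustard [265 259  20  22 346] [274.5 269.6] circ 274.1 269.7 11.0 [0.4435 0.1257 0.1   ] [0.4432 0.1265 0.1   ]
redcap [269 265   2   3   4] [269.2 265.8] circ 269.5 266.0 1.1 [0.45   0.1351 0.125 ] [0.4495 0.1345 0.125 ]
mill [432 284  33  23 566] [447.6 294.4] circ 448.1 294.0 16.4 [ 0.3929 -0.2603  0.1   ] [ 0.3939 -0.2616  0.1   ]
knob [454 290   8   8  46] [457.3 293.2] circ 457.5 293.5 3.8 [ 0.394  -0.2659  0.168 ] [ 0.3933 -0.2664  0.168 ]
pill [322 184   9   6  28] [324.6 185.5] circ 326.0 186.5 4.7 [0.6385 0.0169 0.086 ] [0.6362 0.0138 0.086 ]
bf ((247.12551879882812, 202.5527801513672), (41.69750213623047, 74.06594848632812), 79.11447143554688) [[279, 176], [208, 190], [216, 227], [285, 216]]
gr ((414.65386962890625, 198.76922607421875), (41.3805046081543, 107.2755355834961), 78.69007110595703) [[462, 170], [360, 189], [367, 228], [467, 208], [470, 202]]
```

View pics/crop.png

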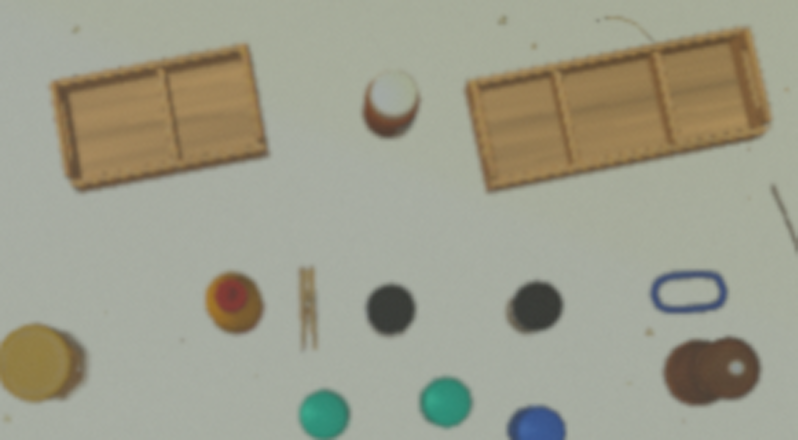

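```bash
python3 - <<'E'
from h import *
im=cv2.imread("pics/top0.png")
z=lambda b,f:cv2.resize(im[b[1]:b[3],b[0]:b[2]],None,fx=f,fy=f,interpolation=cv2.INTER_CUBIC)
a=z((200,170,295,234),6);b=z((352,164,477,234),6)
def grid(a,b,f):
    for u in range(b[0],b[0]+a.shape[1]//f,10): cv2.putText(a,str(u),((u-b[0])*f,8),0,.3,(0,0,0));cv2.line(a,((u-b[0])*f,8),((u-b[0])*f,14),(0,0,255))
    for v in range(b[1],b[1]+a.shape[0]//f,10): cv2.putText(a,str(v),(0,(v-b[1])*f),0,.3,(0,0,0));cv2.line(a,(0,(v-b[1])*f),(6,(v-b[1])*f),(0,0,255))
grid(a,(200,170),6);grid(b,(352,164),6)
cv2.imwrite("pics/bf.png",a);cv2.imwrite("pics/gr.png",b)
for n,u,v,h in(("mustard cap",274,266.9,.135),("spread",203.4,291.6,.094),("knob",457.4,293.3,.168),("pill",333,194,.086)): print(n,on("top",u,v,h).round(4))
E
```

```text
mustard cap [0.447  0.1237 0.135 ]
spread [0.3918 0.2851 0.094 ]
knob [ 0.3937 -0.2662  0.168 ]
pill [ 0.619  -0.0024  0.086 ]
```

View pics/bf.png

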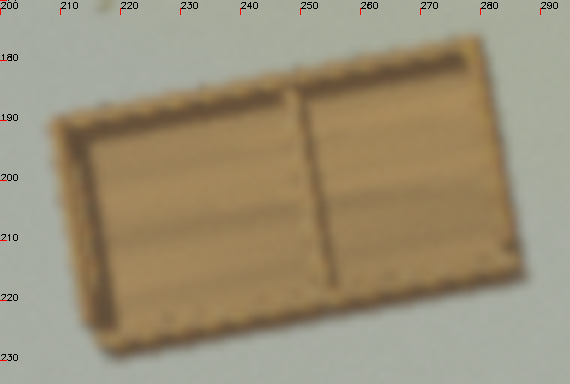

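View pics/gr.png

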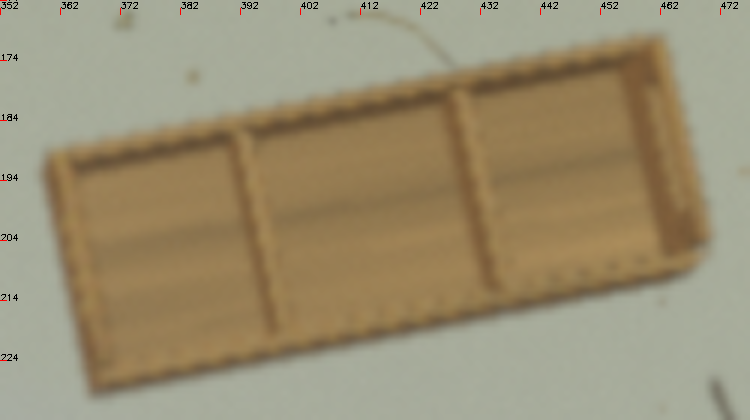

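```bash
python3 -m jog '[{"linear":[0,0,0],"roll":1},{"linear":[0,0,0],"roll":1},{"linear":[0,0,0],"roll":1},{"linear":[0,0,0],"roll":1},{"linear":[0,0,0],"roll":1},{"linear":[0,0,0],"roll":1},{"linear":[0,0,0],"roll":1},{"linear":[0,0,0],"roll":1},{"linear":[0,0,0],"roll":1},{"linear":[0,0,0],"roll":1},{"linear":[0,0,0],"roll":1},{"linear":[0,0,0],"roll":0.76}]' 1 40
```

```text
time_s: 1.1
position: [0.1899, 0.516, 0.2309]
tool_rot: [[-0.186, 0.982, -0.0], [0.982, 0.186, -0.001], [-0.001, -0.001, -1.0]]
ft_force: [-0.2, -0.8, -0.8]
grip_width: 0.0857
gripper_force: 0.0
```

The zooms show both caddies' corners, for example the breakfast caddy's far-left top at (52,120) and the grill caddy's near-right top at (708,240) in crop pixels. I'll fit each pose to these points.

```bash
python3 - <<'E'
from h import *
from scipy.optimize import least_squares
def fit(P,off,g):
    uv=np.array([p[:2] for p in P])/6+off-.4; X=np.array([p[2:] for p in P])/1000.
    W=lambda q:np.c_[q[0]+np.cos(q[2])*X[:,0]-np.sin(q[2])*X[:,1], q[1]+np.sin(q[2])*X[:,0]+np.cos(q[2])*X[:,1],X[:,2]]
    r=least_squares(lambda q:(proj("top",W(q))-uv).ravel(),g,loss="soft_l1"); print(r.x[:2].round(4),np.degrees(r.x[2]).round(2),r.fun.reshape(-1,2).round(1).tolist()); return r.x
b=fit([(52,120,48,86,65),(85,326,-48,86,65),(482,37,48,-86,65),(525,280,-48,-86,0),(112,358,-48,86,0),(300,96,42,-10,36),(327,288,-42,-10,36)],(200,170),[.6,.2,.19])
g=fit([(92,394,-48,124,0),(55,152,48,124,65),(660,37,48,-124,65),(708,240,-48,-124,65),(690,272,-48,-124,0),(252,135,42,42,36),(283,330,-42,42,36),(468,92,42,-48,36),(499,288,-42,-48,36)],(352,164),[.6,-.2,.19])
for n,q,y in(("wide",b,.038),("narrow",b,-.045),("mid",g,0),("g+",g,.083),("g-",g,-.083)):
    p=q[:2]+y*np.array([-np.sin(q[2]),np.cos(q[2])]); print(n,p.round(4),np.hypot(*p).round(3))
E
```

```text
[0.6077 0.1984] 10.07 [[-0.7, -3.9], [-0.8, 1.7], [-0.1, -2.0], [0.7, 1.9], [-0.0, 0.3], [0.2, -1.4], [0.7, 0.8]]
[ 0.6211 -0.1964] 12.91 [[-0.2, 1.8], [-1.0, -1.6], [-0.0, -3.4], [1.9, 1.8], [-2.0, 1.3], [-0.6, -0.7], [2.2, 0.7], [-0.4, -1.1], [2.7, -0.0]]
wide [0.6011 0.2358] 0.646
narrow [0.6156 0.1541] 0.635
mid [ 0.6211 -0.1964] 0.651
g+ [ 0.6026 -0.1155] 0.614
g- [ 0.6397 -0.2773] 0.697
```

```bash
cat > fit.py <<'E'
from h import *
from scipy.optimize import least_squares
def fit(P,off,g):
    uv=np.array([p[:2] for p in P])/6+off-.4; X=np.array([p[2:] for p in P])/1000.
    W=lambda q:np.c_[q[0]+np.cos(q[2])*X[:,0]-np.sin(q[2])*X[:,1], q[1]+np.sin(q[2])*X[:,0]+np.cos(q[2])*X[:,1],X[:,2]]
    r=least_squares(lambda q:(proj("top",W(q))-uv).ravel(),g,loss="soft_l1"); print(r.x[:2].round(4),np.degrees(r.x[2]).round(2),r.fun.reshape(-1,2).round(1).tolist()); return r.x
z=40
b=fit([(52,120,48,86,z),(85,326,-48,86,z),(482,37,48,-86,z),(525,280,-48,-86,0),(112,358,-48,86,0),(300,96,42,-10,36),(327,288,-42,-10,36)],(200,170),[.6,.2,.19])
g=fit([(92,394,-48,124,0),(55,152,48,124,z),(660,37,48,-124,z),(708,240,-48,-124,z),(690,272,-48,-124,0),(252,135,42,42,36),(283,330,-42,42,36),(468,92,42,-48,36),(499,288,-42,-48,36)],(352,164),[.6,-.2,.19])
for n,q,y in(("wide",b,.038),("narrow",b,-.045),("mid",g,0),("g+",g,.083),("g-",g,-.083)):
    p=q[:2]+y*np.array([-np.sin(q[2]),np.cos(q[2])]); print(n,p.round(4))
E
python3 fit.py
python3 - <<'E'
# scene overlay check + object cross-check
from h import *
im=cv2.imread("pics/scene0.png")
for P,r,h in(((.4403,-.0017),.021,.09),((.4446,-.1205),.021,.09),((.392,.285),.032,.094),((.447,.1237),.0235,.104),((.394,-.266),.029,.17)):
    for hh in(0,h):
        t=np.linspace(0,6.3,30);q=proj("scene",np.c_[P[0]+r*np.cos(t),P[1]+r*np.sin(t),0*t+hh]); cv2.polylines(im,[np.round(q).astype(int)],True,(0,0,255),1)
cs,sn=lambda a:np.cos(np.radians(a)),lambda a:np.sin(np.radians(a))
for (x,y,a,L) in((.6015,.198,10.5,.086),(.6155,-.1965,12.5,.124)):
    for h in(0,.04):
        c=[(.048,L),(.048,-L),(-.048,-L),(-.048,L)]
        q=proj("scene",[(x+cs(a)*u-sn(a)*v,y+sn(a)*u+cs(a)*v,h) for u,v in c]); cv2.polylines(im,[np.round(q).astype(int)],True,(255,0,0),1)
cv2.imwrite("pics/ov.png",cv2.resize(im[140:360,150:490],None,fx=2.3,fy=2.3,interpolation=cv2.INTER_CUBIC))
E
```

```text
[0.6089 0.2002] 10.65 [[0.6, -1.7], [0.8, 3.1], [-0.3, -0.3], [0.1, 1.0], [-0.5, 0.1], [-0.8, -1.9], [0.1, 0.3]]
[ 0.6221 -0.1979] 12.35 [[0.1, 0.9], [-0.9, -0.3], [-1.6, -0.8], [-0.3, 3.8], [-1.4, 1.4], [0.1, -1.3], [2.7, 0.2], [0.4, -1.3], [3.2, -0.2]]
wide [0.6019 0.2376]
narrow [0.6172 0.156 ]
mid [ 0.6221 -0.1979]
g+ [ 0.6043 -0.1169]
g- [ 0.6398 -0.279 ]
```

View pics/ov.png

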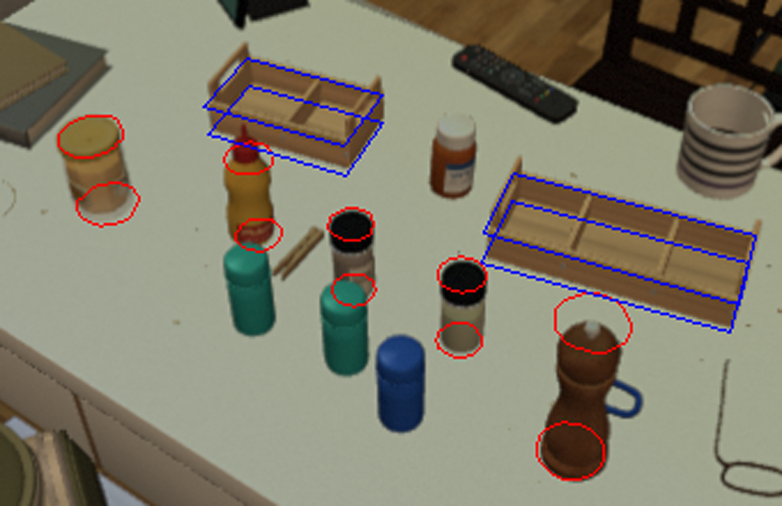

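Overlay: both spice jars and the mill match. The real caddies sit slightly farther from the robot than drawn, which agrees with x≈0.608/0.622. The mustard and spread jar bases look offset a few mm, so I'll check them by triangulation.

```bash
python3 - <<'E'
from h import *
f=lambda u,v:(150+u/2.3,140+v/2.3)
print("tip",two((274,266.9),f(246,130)), "lid",two((203.4,291.6),f(90,136)))
im=cv2.imread("pics/scene0.png");hsv=cv2.cvtColor(im,cv2.COLOR_BGR2HSV)
k=((hsv[...,1]>120)&(hsv[...,0]<35)).astype(np.uint8)
for r in range(205,247,4): 
    c=np.where(k[r,240:275])[0]+240; print(r,c.min() if len(c) else 0,c.max() if len(c) else 0,end="; ")
# project mustard axis candidates
for P in((.447,.1237),(.4435,.1257),(.447,.13),(.442,.13)): print(P,proj("scene",[(*P,h) for h in(0,.05,.1,.142)]).round(1).tolist(),proj("top",[(*P,h) for h in(0,.05,.1,.142)]).round(1).tolist())
E
```

```text
tip (array([0.44715659, 0.1230324 , 0.13811708]), np.float64(0.001141818759282653)) lid (array([0.39194584, 0.28531119, 0.09251402]), np.float64(0.0003430010727133275))
205 251 261; 209 251 263; 213 248 266; 217 248 266; 221 249 266; 225 250 266; 229 249 267; 233 249 267; 237 250 268; 241 250 267; 245 261 264; (0.447, 0.1237) [[262.3, 241.5], [260.3, 226.1], [258.1, 209.7], [256.2, 195.1]] [[279.0, 271.0], [277.3, 269.6], [275.4, 268.0], [273.7, 266.7]]
(0.4435, 0.1257) [[260.7, 242.0], [258.6, 226.6], [256.4, 210.2], [254.5, 195.6]] [[278.2, 272.4], [276.4, 271.0], [274.5, 269.6], [272.8, 268.3]]
(0.447, 0.13) [[260.2, 240.4], [258.1, 225.0], [255.9, 208.6], [254.0, 194.0]] [[276.4, 270.9], [274.6, 269.5], [272.6, 268.0], [270.8, 266.6]]
(0.442, 0.13) [[258.9, 241.7], [256.7, 226.3], [254.5, 209.9], [252.5, 195.3]] [[276.4, 273.0], [274.5, 271.7], [272.5, 270.2], [270.7, 268.9]]
```

```bash
cat > to.py <<'E'
import sys;from h import *
s=env.observe();p=np.array([float(a) for a in sys.argv[1:4]])-s["position"]
print(s["position"].round(4),"tool units:",(s["tool_rot"].T@p/.04).round(2),"az",np.degrees(np.arctan2(s["tool_rot"][1,1],s["tool_rot"][0,1])).round(1))
E
python3 -m jog '[{"linear":[-0.82,0.48,0]},{"linear":[-0.82,0.48,0]},{"linear":[-0.82,0.48,0]},{"linear":[-0.82,0.48,0]},{"linear":[-0.82,0.48,0]},{"linear":[-0.82,0.48,0]},{"linear":[-0.82,0.48,0]},{"linear":[-0.82,0.48,0]},{"linear":[0,0,0]}]'; python3 to.py .392 .285 .038
```

```text
[0.1899 0.516  0.2309] tool units: [-6.61  3.89  4.83] az 10.7invalid input
```

```bash
python3 -m jog '[{"linear":[-0.82,0.48,0],"roll":0},{"linear":[-0.82,0.48,0],"roll":0},{"linear":[-0.82,0.48,0],"roll":0},{"linear":[-0.82,0.48,0],"roll":0},{"linear":[-0.82,0.48,0],"roll":0},{"linear":[-0.82,0.48,0],"roll":0},{"linear":[-0.82,0.48,0],"roll":0},{"linear":[-0.82,0.48,0],"roll":0},{"linear":[0,0,0],"roll":0}]'; python3 to.py .392 .285 .038
```

```text
time_s: 1.85
position: [0.3944, 0.2838, 0.2309]
tool_rot: [[-0.185, 0.983, 0.001], [0.983, 0.185, -0.001], [-0.002, 0.0, -1.0]]
ft_force: [0.4, 0.6, -0.3]
grip_width: 0.0853
gripper_force: 0.0
[0.3944 0.2838 0.2309] tool units: [ 0.05 -0.05  4.82] az 10.7
```

```bash
python3 -m jog '[{"linear":[0.04,-0.05,0.8],"roll":0},{"linear":[0,0,0.9],"roll":0},{"linear":[0,0,0.9],"roll":0},{"linear":[0,0,0.9],"roll":0},{"linear":[0,0,0.8],"roll":0},{"linear":[0,0,0.5],"roll":0},{"linear":[0,0,0],"roll":0}]'
python3 -m jog '[{"linear":[0,0,0],"roll":0},{"linear":[0,0,0],"roll":0},{"linear":[0,0,0],"roll":0},{"linear":[0,0,0],"roll":0},{"linear":[0,0,0],"roll":0},{"linear":[0,0,0],"roll":0},{"linear":[0,0,0],"roll":0},{"linear":[0,0,0],"roll":0}]' -1 40
python3 to.py .602 .2375 .14
```

```text
time_s: 2.43
position: [0.3864, 0.2882, 0.0358]
tool_rot: [[-0.191, 0.982, -0.007], [0.982, 0.191, -0.003], [-0.002, -0.008, -1.0]]
ft_force: [-0.3, -0.8, -0.7]
grip_width: 0.0859
gripper_force: 0.0
time_s: 3.1
position: [0.3901, 0.2896, 0.0412]
tool_rot: [[-0.19, 0.982, 0.005], [0.982, 0.19, 0.002], [0.001, 0.005, -1.0]]
ft_force: [2.5, 0.7, 8.0]
grip_width: 0.0608
gripper_force: 59.6
[0.3901 0.2896 0.0412] tool units: [-2.29  4.97 -2.45] az 11.0
```

```bash
python3 -m jog '[{"linear":[0,0,-0.5],"roll":0},{"linear":[0,0,-0.9],"roll":0},{"linear":[0,0,-0.9],"roll":0},{"linear":[0,0,-0.2],"roll":0},{"linear":[0,0,0],"roll":0},{"linear":[0,0,0],"roll":0}]'
python3 to.py .602 .241 .141
```

```text
time_s: 3.6
position: [0.3876, 0.2887, 0.1384]
tool_rot: [[-0.191, 0.982, -0.002], [0.982, 0.191, -0.001], [-0.0, -0.002, -1.0]]
ft_force: [-0.8, -0.7, -6.5]
grip_width: 0.0608
gripper_force: 64.7
[0.3876 0.2887 0.1384] tool units: [-2.19  5.03 -0.07] az 11.0
```

```bash
python3 -m jog '[{"linear":[-0.2,0.4,0],"roll":0},{"linear":[-0.35,0.8,0],"roll":0},{"linear":[-0.35,0.8,0],"roll":0},{"linear":[-0.35,0.8,0],"roll":0},{"linear":[-0.35,0.8,0],"roll":0},{"linear":[-0.35,0.8,0],"roll":0},{"linear":[-0.24,0.6,0],"roll":0},{"linear":[0,0,0],"roll":0},{"linear":[0,0,0],"roll":0},{"linear":[0,0,0],"roll":0}]'
python3 to.py .602 .241 .049
python3 - <<'E'
from h import *
for n in("top","scene"): cv2.imwrite(f"pics/{n}1.png",optics.get_image(n)[...,::-1])
a=cv2.imread("pics/top1.png")[130:260,150:330];b=cv2.imread("pics/scene1.png")[90:220,190:370]
cv2.imwrite("pics/chk1.png",cv2.resize(np.hstack([a,b]),None,fx=2.2,fy=2.2))
E
```

```text
time_s: 4.43
position: [0.6002, 0.241, 0.1367]
tool_rot: [[-0.191, 0.982, -0.005], [0.982, 0.191, -0.001], [0.0, -0.005, -1.0]]
ft_force: [0.0, 0.6, -5.7]
grip_width: 0.0605
gripper_force: 65.0
[0.6002 0.241  0.1367] tool units: [-0.01  0.06  2.19] az 11.0
```

View pics/chk1.png

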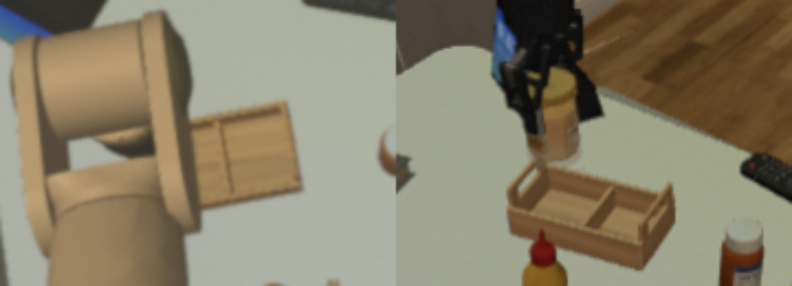

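The jar is held upright above the wide compartment, with its base at scene pixel (262,160). The caddy below is undisturbed.

```bash
python3 -c "
from h import *
print(proj('scene',[(.601,.237,.094)]),proj('scene',[(.602,.2375,.006)]))"
python3 -m jog '[{"linear":[0,0.05,0.6],"roll":0},{"linear":[0,0,0.6],"roll":0},{"linear":[0,0,0.4],"roll":0},{"linear":[0,0,0.3],"roll":0},{"linear":[0,0,0],"roll":0},{"linear":[0,0,0],"roll":0}]';python3 to.py .602 .241 .047
```

```text
[[263.19897574 160.88310741]] [[266.30318034 188.04211685]]
time_s: 5.03
position: [0.6028, 0.2418, 0.0632]
tool_rot: [[-0.191, 0.982, -0.001], [0.982, 0.191, -0.0], [0.0, -0.001, -1.0]]
ft_force: [-0.1, 0.3, -4.3]
grip_width: 0.0605
gripper_force: 65.0
[0.6028 0.2418 0.0632] tool units: [-0.02 -0.02  0.41] az 11.0
```

```bash
python3 -m jog '[{"linear":[0,0,0.12],"roll":0},{"linear":[0,0,0.1],"roll":0},{"linear":[0,0,0.06],"roll":0},{"linear":[0,0,0],"roll":0},{"linear":[0,0,0],"roll":0}]'
python3 -m jog '[{"linear":[0,0,0.04],"roll":0},{"linear":[0,0,0],"roll":0}]'
python3 -m jog '[{"linear":[0,0,0.04],"roll":0},{"linear":[0,0,0],"roll":0}]'
```

```text
time_s: 5.45
position: [0.6036, 0.2415, 0.0522]
tool_rot: [[-0.191, 0.982, 0.0], [0.982, 0.191, 0.0], [-0.0, 0.0, -1.0]]
ft_force: [-0.7, -0.3, -6.0]
grip_width: 0.0606
gripper_force: 65.1
time_s: 5.62
position: [0.6035, 0.2415, 0.0505]
tool_rot: [[-0.191, 0.982, 0.0], [0.982, 0.191, 0.0], [0.0, 0.0, -1.0]]
ft_force: [-1.1, 0.6, -5.8]
grip_width: 0.0607
gripper_force: 65.1
time_s: 5.78
position: [0.6035, 0.2414, 0.0487]
tool_rot: [[-0.191, 0.982, -0.0], [0.982, 0.191, -0.0], [-0.0, -0.0, -1.0]]
ft_force: [-0.4, -0.2, -5.2]
grip_width: 0.0604
gripper_force: 65.1
```

```bash
for i in 1; do python3 -m jog '[{"linear":[0,0,0.04],"roll":0},{"linear":[0,0,0],"roll":0}]'; python3 -m jog '[{"linear":[0,0,0.04],"roll":0},{"linear":[0,0,0],"roll":0}]'; done | grep -E "pos|force"
```

```text
position: [0.6036, 0.2415, 0.0473]
ft_force: [0.2, 0.3, -5.3]
gripper_force: 64.7
position: [0.6037, 0.2415, 0.0471]
ft_force: [-2.2, -0.6, 5.3]
gripper_force: 64.0
```

```bash
python3 -m jog '[{"linear":[0,0,0],"roll":0},{"linear":[0,0,0],"roll":0},{"linear":[0,0,0],"roll":0},{"linear":[0,0,-0.1],"roll":0},{"linear":[0,0,-0.4],"roll":0},{"linear":[0,0,-0.8],"roll":0},{"linear":[0,0,-0.8],"roll":0},{"linear":[0,0,-0.8],"roll":0},{"linear":[0,0,0],"roll":0}]' 1|grep -E "time|pos|ft|wid"; python3 to.py .4403 -.0017 .15
```

```text
time_s: 6.87
position: [0.606, 0.2421, 0.1693]
ft_force: [0.6, -0.1, 1.0]
grip_width: 0.085
[0.606  0.2421 0.1693] tool units: [-5.19 -5.23  0.42] az 11.0
```

```bash
python3 -m jog '[{"linear":[-0.4,-0.4,0],"roll":0},{"linear":[-0.65,-0.65,0],"roll":0},{"linear":[-0.65,-0.65,0],"roll":0},{"linear":[-0.65,-0.65,0],"roll":0},{"linear":[-0.65,-0.65,0],"roll":0},{"linear":[-0.65,-0.65,0],"roll":0},{"linear":[-0.65,-0.65,0],"roll":0},{"linear":[-0.65,-0.65,0],"roll":0},{"linear":[-0.25,-0.3,0],"roll":0},{"linear":[0,0,0],"roll":0},{"linear":[0,0,0],"roll":0}]' |grep -E "time|pos|ft|wid"; python3 to.py .4403 -.0017 .040
```

```text
time_s: 7.78
position: [0.4372, -0.0032, 0.1622]
ft_force: [-0.1, -1.1, -0.3]
grip_width: 0.0855
[ 0.4372 -0.0032  0.1622] tool units: [0.02 0.08 3.06] az 10.9
```

```bash
python3 -m jog '[{"linear":[0.02,0.06,0.6],"roll":0},{"linear":[0,0,0.8],"roll":0},{"linear":[0,0,0.8],"roll":0},{"linear":[0,0,0.6],"roll":0},{"linear":[0,0,0.2],"roll":0},{"linear":[0,0,0],"roll":0},{"linear":[0,0,0],"roll":0},{"linear":[0,0,0],"roll":0}]'|grep -E "time|pos|ft|wid"
python3 to.py .4403 -.0017 .040
```

```text
time_s: 8.45
position: [0.4403, -0.0014, 0.0429]
ft_force: [0.2, 0.2, -0.5]
grip_width: 0.0853
[ 0.4403 -0.0014  0.0429] tool units: [-0.01 -0.    0.07] az 11.0
```

```bash
python3 -m jog '[{"linear":[0,0,0.05],"roll":0},{"linear":[0,0,0],"roll":0},{"linear":[0,0,0],"roll":0},{"linear":[0,0,0],"roll":0},{"linear":[0,0,0],"roll":0},{"linear":[0,0,0],"roll":0},{"linear":[0,0,0],"roll":0},{"linear":[0,0,0],"roll":0},{"linear":[0,0,0],"roll":0},{"linear":[0,0,0],"roll":0}]' -1 40
python3 -m jog '[{"linear":[0,0,-0.4],"roll":0},{"linear":[0,0,-0.8],"roll":0},{"linear":[0,0,-0.8],"roll":0},{"linear":[0,0,-0.5],"roll":0},{"linear":[0,0,0],"roll":0},{"linear":[0,0,0],"roll":0}]'|grep -E "time|pos|ft|wid"
python3 to.py .617 .156 .14
```

```text
time_s: 9.28
position: [0.4396, -0.0016, 0.0402]
tool_rot: [[-0.191, 0.982, 0.001], [0.982, 0.191, -0.0], [-0.0, 0.001, -1.0]]
ft_force: [-0.5, 0.4, 6.9]
grip_width: 0.0404
gripper_force: 39.5
time_s: 9.78
position: [0.4393, -0.0015, 0.14]
ft_force: [0.9, 0.1, -2.1]
grip_width: 0.04
[ 0.4393 -0.0015  0.14  ] tool units: [3.02 5.11 0.  ] az 11.0
```

```bash
python3 -m jog '[{"linear":[0.2,0.35,0],"roll":0},{"linear":[0.4,0.7,0],"roll":0},{"linear":[0.4,0.7,0],"roll":0},{"linear":[0.4,0.7,0],"roll":0},{"linear":[0.4,0.7,0],"roll":0},{"linear":[0.4,0.7,0],"roll":0},{"linear":[0.4,0.7,0],"roll":0},{"linear":[0.42,0.56,0],"roll":0},{"linear":[0,0,0],"roll":0},{"linear":[0,0,0],"roll":0},{"linear":[0,0,0],"roll":0}]' |grep -E "time|pos|ft|wid"; python3 to.py .617 .156 .052
python3 - <<'E'
from h import *
b=optics.get_image("scene")[90:220,190:370,::-1]; cv2.imwrite("pics/chk2.png",cv2.resize(b,None,fx=3,fy=3))
print((proj('scene',[(.617,.156,.1),(.617,.156,.006)])-[190,90])*3)
E
```

```text
time_s: 10.7
position: [0.6159, 0.1557, 0.1378]
ft_force: [0.8, 0.5, -1.6]
grip_width: 0.0403
[0.6159 0.1557 0.1378] tool units: [0.   0.04 2.14] az 11.0
[[308.3143132  229.9438157 ]
 [313.62854225 318.61856664]]
```

View pics/chk2.png

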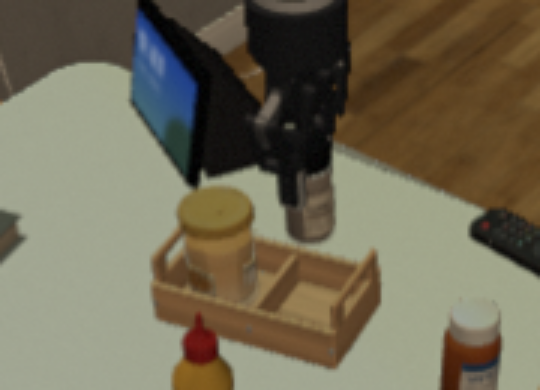

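The spread jar stands upright in the wide compartment. The spice jar hangs with its base at crop (309,235), right over the narrow compartment.

```bash
python3 -m jog '[{"linear":[0,0.02,0.5],"roll":0},{"linear":[0,0,0.6],"roll":0},{"linear":[0,0,0.6],"roll":0},{"linear":[0,0,0.35],"roll":0},{"linear":[0,0,0.1],"roll":0},{"linear":[0,0,0],"roll":0},{"linear":[0,0,0],"roll":0},{"linear":[0,0,0],"roll":0}]'|grep -E "time|pos|ft|wid"
python3 -m jog '[{"linear":[0,0,0.04],"roll":0},{"linear":[0,0,0],"roll":0}]'|grep -E "pos|ft|wid"
python3 -m jog '[{"linear":[0,0,0.04],"roll":0},{"linear":[0,0,0],"roll":0}]'|grep -E "pos|ft|wid"
```

```text
time_s: 11.42
position: [0.6182, 0.156, 0.0551]
ft_force: [-0.6, 0.4, -1.1]
grip_width: 0.0401
position: [0.6178, 0.1562, 0.0527]
ft_force: [-0.2, -0.2, -0.9]
grip_width: 0.0402
position: [0.6176, 0.1562, 0.0505]
ft_force: [-0.0, -0.7, -1.7]
grip_width: 0.0399
```

```bash
python3 -m jog '[{"linear":[0,0,0.05],"roll":0},{"linear":[0,0,0],"roll":0}]'|grep -E "pos|ft|wid"
python3 -m jog '[{"linear":[0,0,0.04],"roll":0},{"linear":[0,0,0],"roll":0}]'|grep -E "pos|ft|wid"
```

```text
position: [0.6175, 0.1562, 0.0481]
ft_force: [0.2, -0.3, -1.5]
grip_width: 0.0404
position: [0.6175, 0.1562, 0.0466]
ft_force: [0.6, -0.1, -0.9]
grip_width: 0.0397
```

```bash
python3 -m jog '[{"linear":[0,0,0.03],"roll":0},{"linear":[0,0,0],"roll":0}]'|grep -E "pos|ft|wid"
python3 -m jog '[{"linear":[0,0,0.02],"roll":0},{"linear":[0,0,0],"roll":0}]'|grep -E "pos|ft|wid"
```

```text
position: [0.6177, 0.1562, 0.0462]
ft_force: [-1.1, 0.2, 3.5]
grip_width: 0.0404
position: [0.6178, 0.1562, 0.0462]
ft_force: [-3.0, -0.3, 9.2]
grip_width: 0.0403
```

```bash
python3 -m jog '[{"linear":[0,0,0],"roll":0},{"linear":[0,0,0],"roll":0},{"linear":[0,0,0],"roll":0},{"linear":[0,0,-0.1],"roll":0},{"linear":[0,0,-0.4],"roll":0},{"linear":[0,0,-0.8],"roll":0},{"linear":[0,0,-0.8],"roll":0},{"linear":[0,0,-0.8],"roll":0},{"linear":[0,0,0],"roll":0}]' 1|grep -E "time|pos|ft|wid"; python3 to.py .4446 -.1205 .15
```

```text
time_s: 13.17
position: [0.62, 0.1565, 0.1681]
ft_force: [0.5, -0.4, 1.4]
grip_width: 0.0852
[0.62   0.1565 0.1681] tool units: [-5.96 -5.63  0.39] az 11.0
```

```bash
python3 -m jog '[{"linear":[-0.4,-0.4,0],"roll":0},{"linear":[-0.7,-0.65,0],"roll":0},{"linear":[-0.7,-0.65,0],"roll":0},{"linear":[-0.7,-0.65,0],"roll":0},{"linear":[-0.7,-0.65,0],"roll":0},{"linear":[-0.7,-0.65,0],"roll":0},{"linear":[-0.7,-0.65,0],"roll":0},{"linear":[-0.7,-0.65,0],"roll":0},{"linear":[-0.66,-0.6,0],"roll":0},{"linear":[0,0,0],"roll":0},{"linear":[0,0,0],"roll":0},{"linear":[0,0,0],"roll":0}]' |grep -E "time|pos|ft|wid"; python3 to.py .4446 -.1205 .040
```

```text
time_s: 14.17
position: [0.4454, -0.1199, 0.1611]
ft_force: [0.3, 1.0, 0.6]
grip_width: 0.0855
[ 0.4454 -0.1199  0.1611] tool units: [-0.01 -0.02  3.03] az 11.0
```

```bash
python3 -m jog '[{"linear":[0,0,0.6],"roll":0},{"linear":[0,0,0.8],"roll":0},{"linear":[0,0,0.8],"roll":0},{"linear":[0,0,0.6],"roll":0},{"linear":[0,0,0.23],"roll":0},{"linear":[0,0,0],"roll":0},{"linear":[0,0,0],"roll":0},{"linear":[0,0,0],"roll":0}]'|grep -E "time|pos|ft|wid"
python3 -m jog '[{"linear":[0,0,0],"roll":0},{"linear":[0,0,0],"roll":0},{"linear":[0,0,0],"roll":0},{"linear":[0,0,0],"roll":0},{"linear":[0,0,0],"roll":0},{"linear":[0,0,0],"roll":0},{"linear":[0,0,0],"roll":0},{"linear":[0,0,0],"roll":0},{"linear":[0,0,0],"roll":0},{"linear":[0,0,0],"roll":0}]' -1 40|grep -E "time|pos|force|wid"
python3 -m jog '[{"linear":[0,0,-0.4],"roll":0},{"linear":[0,0,-0.8],"roll":0},{"linear":[0,0,-0.8],"roll":0},{"linear":[0,0,-0.5],"roll":0},{"linear":[0,0,0],"roll":0},{"linear":[0,0,0],"roll":0}]'|grep -E "time|pos|ft|wid"
python3 to.py .640 -.279 .14
```

```text
time_s: 14.83
position: [0.446, -0.1198, 0.0405]
ft_force: [0.1, -0.2, -0.0]
grip_width: 0.0852
time_s: 15.67
position: [0.4453, -0.1203, 0.0403]
ft_force: [-1.1, 0.8, 6.1]
grip_width: 0.0404
gripper_force: 39.6
time_s: 16.17
position: [0.4452, -0.1202, 0.1401]
ft_force: [-0.3, -0.5, -2.3]
grip_width: 0.0403
[ 0.4452 -0.1202  0.1401] tool units: [-4.82  4.02  0.01] az 11.0
```

```bash
python3 -m jog '[{"linear":[-0.35,0.3,0],"roll":0},{"linear":[-0.65,0.55,0],"roll":0},{"linear":[-0.65,0.55,0],"roll":0},{"linear":[-0.65,0.55,0],"roll":0},{"linear":[-0.65,0.55,0],"roll":0},{"linear":[-0.65,0.55,0],"roll":0},{"linear":[-0.65,0.55,0],"roll":0},{"linear":[-0.57,0.42,0],"roll":-0.25},{"linear":[0,0,0],"roll":0},{"linear":[0,0,0],"roll":0},{"linear":[0,0,0],"roll":0},{"linear":[0,0,0],"roll":0}]' |grep -E "time|pos|ft|wid"; python3 to.py .640 -.279 .055
python3 - <<'E'
from h import *
b=optics.get_image("scene")[170:310,340:500,::-1]; cv2.imwrite("pics/chk3.png",cv2.resize(b,None,fx=3.5,fy=3.5))
print((proj('scene',[(.640,-.279,.1),(.640,-.279,.006)])-[340,170])*3.5)
E
```

```text
time_s: 17.17
position: [0.639, -0.2779, 0.1389]
ft_force: [0.2, -0.2, -0.0]
grip_width: 0.0398
[ 0.639  -0.2779  0.1389] tool units: [-0.04  0.02  2.1 ] az 12.3
[[430.23054249 212.16659932]
 [402.31115592 317.21954957]]
```

View pics/chk3.png

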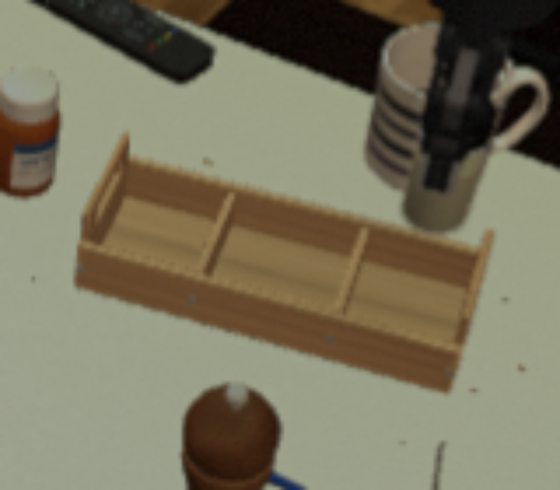

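The spice jar hangs over the right-hand end compartment, with its base at crop (437,220). The predicted floor spot (402,317) is that compartment's centre to within about 3 mm.

```bash
python3 -m jog '[{"linear":[-0.04,0.02,0.5],"roll":0},{"linear":[0,0,0.6],"roll":0},{"linear":[0,0,0.6],"roll":0},{"linear":[0,0,0.4],"roll":0},{"linear":[0,0,0.12],"roll":0},{"linear":[0,0,0],"roll":0},{"linear":[0,0,0],"roll":0},{"linear":[0,0,0],"roll":0}]'|grep -E "time|pos|ft|wid"
python3 -m jog '[{"linear":[0,0,0.03],"roll":0},{"linear":[0,0,0],"roll":0}]'|grep -E "pos|ft|wid"
```

```text
time_s: 17.88
position: [0.6415, -0.2804, 0.0528]
ft_force: [0.5, -0.2, -0.7]
grip_width: 0.0403
position: [0.6411, -0.2803, 0.0506]
ft_force: [-0.4, -0.7, -0.8]
grip_width: 0.0404
```

```bash
python3 -m jog '[{"linear":[0,0,0.06],"roll":0},{"linear":[0,0,0],"roll":0},{"linear":[0,0,0],"roll":0}]'|grep -E "pos|ft|wid"
python3 -m jog '[{"linear":[0,0,0.03],"roll":0},{"linear":[0,0,0],"roll":0}]'|grep -E "pos|ft|wid"
python3 -m jog '[{"linear":[0,0,0.02],"roll":0},{"linear":[0,0,0],"roll":0}]'|grep -E "pos|ft|wid"
```

```text
position: [0.6408, -0.2801, 0.0472]
ft_force: [-0.7, -1.0, -0.3]
grip_width: 0.0403
position: [0.641, -0.2803, 0.0464]
ft_force: [0.5, 0.3, 1.0]
grip_width: 0.0402
position: [0.641, -0.2803, 0.0463]
ft_force: [-1.8, 1.0, 5.2]
grip_width: 0.0402
```

```bash
python3 -m jog '[{"linear":[0,0,0],"roll":0},{"linear":[0,0,0],"roll":0},{"linear":[0,0,0],"roll":0},{"linear":[0,0,-0.1],"roll":0},{"linear":[0,0,-0.4],"roll":0},{"linear":[0,0,-0.8],"roll":0},{"linear":[0,0,-0.8],"roll":0},{"linear":[0,0,-0.8],"roll":0},{"linear":[0,0,-0.8],"roll":0},{"linear":[0,0,0],"roll":0}]' 1|grep -E "time|pos|ft|wid"; python3 to.py .446 .125 .2
```

```text
time_s: 19.47
position: [0.6426, -0.2812, 0.2013]
ft_force: [0.0, 0.3, 0.6]
grip_width: 0.0853
[ 0.6426 -0.2812  0.2013] tool units: [10.97 -2.65 -0.09] az 12.2
```

```bash
python3 -m jog '[{"linear":[0.5,-0.12,0],"roll":0},{"linear":[0.95,-0.23,0],"roll":0},{"linear":[0.95,-0.23,0],"roll":0},{"linear":[0.95,-0.23,0],"roll":0},{"linear":[0.95,-0.23,0],"roll":0},{"linear":[0.95,-0.23,0],"roll":0},{"linear":[0.95,-0.23,0],"roll":0},{"linear":[0.95,-0.23,0],"roll":0},{"linear":[0.95,-0.23,0],"roll":0},{"linear":[0.95,-0.23,0],"roll":0},{"linear":[0.95,-0.23,0],"roll":0},{"linear":[0.95,-0.23,0],"roll":0}]' |grep -E "time|pos|ft|wid"
python3 -m jog '[{"linear":[0,0,0],"roll":0},{"linear":[0,0,0],"roll":0},{"linear":[0,0,0],"roll":0}]' |grep -E "time|pos|ft|wid"; python3 to.py .446 .125 .073
```

```text
time_s: 20.47
position: [0.4433, 0.1269, 0.1936]
ft_force: [1.0, -0.2, 0.3]
grip_width: 0.0854
time_s: 20.72
position: [0.4448, 0.1253, 0.1935]
ft_force: [-0.8, -0.3, 0.5]
grip_width: 0.0853
[0.4448 0.1253 0.1935] tool units: [-0.01  0.03  3.01] az 12.3
```

```bash
python3 -m jog '[{"linear":[0,0.03,0.5],"roll":0},{"linear":[0,0,0.8],"roll":0},{"linear":[0,0,0.8],"roll":0},{"linear":[0,0,0.6],"roll":0},{"linear":[0,0,0.25],"roll":0},{"linear":[0,0,0],"roll":0},{"linear":[0,0,0],"roll":0},{"linear":[0,0,0],"roll":0}]'|grep -E "time|pos|ft|wid"
python3 -m jog '[{"linear":[0,0,0],"roll":0},{"linear":[0,0,0],"roll":0},{"linear":[0,0,0],"roll":0},{"linear":[0,0,0],"roll":0},{"linear":[0,0,0],"roll":0},{"linear":[0,0,0],"roll":0},{"linear":[0,0,0],"roll":0},{"linear":[0,0,0],"roll":0},{"linear":[0,0,0],"roll":0},{"linear":[0,0,0],"roll":0}]' -1 40|grep -E "time|pos|force|wid"
```

```text
time_s: 21.38
position: [0.4466, 0.125, 0.0761]
ft_force: [-1.3, -0.2, 0.6]
grip_width: 0.0854
time_s: 22.22
position: [0.4461, 0.1257, 0.0762]
ft_force: [-0.2, -0.8, 7.7]
grip_width: 0.0424
gripper_force: 39.5
```

```bash
python3 -m jog '[{"linear":[0,0,0],"roll":0},{"linear":[0,0,0],"roll":0},{"linear":[0,0,0],"roll":0},{"linear":[0,0,0],"roll":0},{"linear":[0,0,0.05],"roll":0},{"linear":[0,0,0.05],"roll":0},{"linear":[0,0,0],"roll":0},{"linear":[0,0,0],"roll":0}]' 0.6|grep -E "time|pos|ft|wid"
python3 -m jog '[{"linear":[0,0,0],"roll":0},{"linear":[0,0,0],"roll":0},{"linear":[0,0,0],"roll":0},{"linear":[0,0,0],"roll":0},{"linear":[0,0,0],"roll":0},{"linear":[0,0,0],"roll":0},{"linear":[0,0,0],"roll":0},{"linear":[0,0,0],"roll":0},{"linear":[0,0,0],"roll":0},{"linear":[0,0,0],"roll":0}]' -1 40|grep -E "time|pos|force|wid"
```

```text
time_s: 22.88
position: [0.4455, 0.1257, 0.0711]
ft_force: [0.4, -0.4, 0.5]
grip_width: 0.0686
time_s: 23.72
position: [0.4459, 0.1257, 0.0717]
ft_force: [-0.6, -0.1, 5.7]
grip_width: 0.043
gripper_force: 40.1
```

```bash
python3 -m jog '[{"linear":[0,0,-0.1],"roll":0},{"linear":[0,0,-0.3],"roll":0},{"linear":[0,0,-0.5],"roll":0},{"linear":[0,0,-0.7],"roll":0},{"linear":[0,0,-0.7],"roll":0},{"linear":[0,0,-0.4],"roll":0},{"linear":[0,0,0],"roll":0},{"linear":[0,0,0],"roll":0}]' - 60|grep -E "time|pos|force|wid"
python3 to.py .6045 -.1165 .18
python3 - <<'E'
from h import *
b=optics.get_image("scene")[120:300,190:390,::-1]; cv2.imwrite("pics/chk4.png",cv2.resize(b,None,fx=3,fy=3))
print((proj('scene',[(.446,.1255,.108)])-[190,120])*3)
E
```

```text
time_s: 24.38
position: [0.4454, 0.1257, 0.179]
ft_force: [-0.9, -0.4, -2.9]
grip_width: 0.0421
gripper_force: 61.4
[0.4454 0.1257 0.179 ] tool units: [-6.76  2.6  -0.02] az 12.2
[[200.55622404 260.74793732]]
```

View pics/chk4.png

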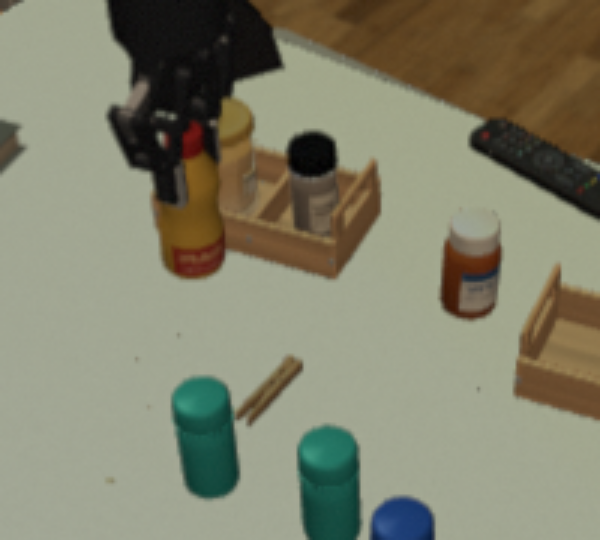

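The mustard is lifted upright, with its base at crop (195,262). The breakfast caddy holds the spread jar and a spice jar upright, and the bystanders are undisturbed.

```bash
python3 -m jog '[{"linear":[-0.4,0.15,0],"roll":0},{"linear":[-0.75,0.29,0],"roll":0},{"linear":[-0.75,0.29,0],"roll":0},{"linear":[-0.75,0.29,0],"roll":0},{"linear":[-0.75,0.29,0],"roll":0},{"linear":[-0.75,0.29,0],"roll":0},{"linear":[-0.75,0.29,0],"roll":0},{"linear":[-0.75,0.29,0],"roll":0},{"linear":[-0.75,0.29,0],"roll":0},{"linear":[-0.4,0.14,0],"roll":0},{"linear":[0,0,0],"roll":0},{"linear":[0,0,0],"roll":0}]' |grep -E "time|pos|ft|wid"
python3 -m jog '[{"linear":[0,0,0],"roll":0},{"linear":[0,0,0],"roll":0}]' |grep -E "time|pos|ft|wid"; python3 to.py .6045 -.118 .08
python3 - <<'E'
from h import *
b=optics.get_image("scene")[150:310,330:500,::-1]; cv2.imwrite("pics/chk5.png",cv2.resize(b,None,fx=3,fy=3))
print((proj('scene',[(.6045,-.117,.105),(.6045,-.117,.006)])-[330,150])*3)
E
```

```text
time_s: 25.43
position: [0.6047, -0.1183, 0.1767]
ft_force: [0.1, 0.1, -3.3]
grip_width: 0.0421
time_s: 25.6
position: [0.6047, -0.1169, 0.1786]
ft_force: [0.7, 0.3, -2.0]
grip_width: 0.042
[ 0.6047 -0.1169  0.1786] tool units: [-0.03 -0.01  2.47] az 12.3
[[174.84563268 178.55680091]
 [163.94421495 273.78470176]]
```

View pics/chk5.png

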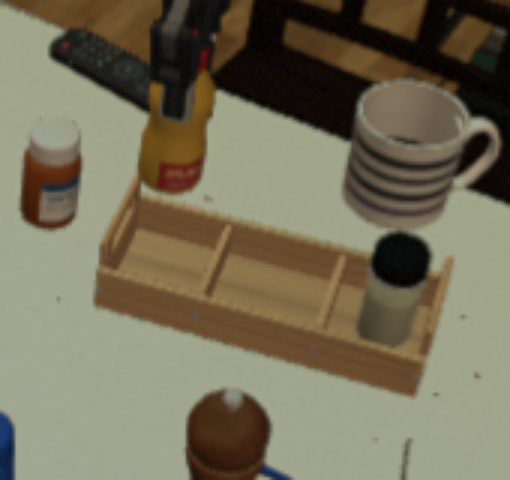

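The spice jar is upright in the right compartment. The mustard's base at crop (172,180) matches the predicted spot over the left compartment.

```bash
python3 -m jog '[{"linear":[-0.07,0,0.5],"roll":0},{"linear":[0,0,0.7],"roll":0},{"linear":[0,0,0.6],"roll":0},{"linear":[0,0,0.35],"roll":0},{"linear":[0,0,0.12],"roll":0},{"linear":[0,0,0],"roll":0},{"linear":[0,0,0],"roll":0},{"linear":[0,0,0],"roll":0}]'|grep -E "time|pos|ft|wid"
python3 -m jog '[{"linear":[0,0,0.03],"roll":0},{"linear":[0,0,0],"roll":0}]'|grep -E "pos|ft|wid"
python3 -m jog '[{"linear":[0,0,0.03],"roll":0},{"linear":[0,0,0],"roll":0}]'|grep -E "pos|ft|wid"
```

```text
time_s: 26.32
position: [0.6065, -0.1208, 0.09]
ft_force: [-0.6, -0.0, -2.1]
grip_width: 0.0416
position: [0.6061, -0.1208, 0.088]
ft_force: [-0.1, -0.6, -1.9]
grip_width: 0.0422
position: [0.6059, -0.1207, 0.0862]
ft_force: [-0.1, 0.0, -2.6]
grip_width: 0.0424
```

```bash
python3 -m jog '[{"linear":[0,0,0.1],"roll":0},{"linear":[0,0,0],"roll":0},{"linear":[0,0,0],"roll":0}]'|grep -E "pos|ft|wid"
python3 -m jog '[{"linear":[0,0,0.04],"roll":0},{"linear":[0,0,0],"roll":0},{"linear":[0,0,0],"roll":0}]'|grep -E "pos|ft|wid"
python3 -m jog '[{"linear":[0,0,0.04],"roll":0},{"linear":[0,0,0],"roll":0}]'|grep -E "pos|ft|wid"
```

```text
position: [0.6057, -0.1207, 0.0818]
ft_force: [0.7, -0.4, -3.2]
grip_width: 0.0422
position: [0.6058, -0.1207, 0.0804]
ft_force: [0.2, 0.8, -1.6]
grip_width: 0.042
position: [0.6058, -0.1207, 0.0787]
ft_force: [-0.8, 0.6, -2.5]
grip_width: 0.0423
```

```bash
python3 -m jog '[{"linear":[0,0,0.03],"roll":0},{"linear":[0,0,0],"roll":0}]'|grep -E "pos|ft|wid"
python3 -m jog '[{"linear":[0,0,0.02],"roll":0},{"linear":[0,0,0],"roll":0}]'|grep -E "pos|ft|wid"
```

```text
position: [0.6061, -0.1209, 0.078]
ft_force: [-0.4, 0.1, -0.4]
grip_width: 0.042
position: [0.6062, -0.1211, 0.0779]
ft_force: [-2.0, -0.4, 5.4]
grip_width: 0.0423
```

Contact. I'll release, rise, then head for the mill.

```bash
python3 -m jog '[{"linear":[0,0,0],"roll":0},{"linear":[0,0,0],"roll":0},{"linear":[0,0,0],"roll":0},{"linear":[0,0,-0.1],"roll":0},{"linear":[0,0,-0.4],"roll":0},{"linear":[0,0,-0.8],"roll":0},{"linear":[0,0,-0.8],"roll":0},{"linear":[0,0,-0.8],"roll":0},{"linear":[0,0,-0.9],"roll":0},{"linear":[0,0,0],"roll":0}]' 1 40|grep -E "time|pos|ft|wid"; python3 to.py .394 -.266 .225
```

```text
time_s: 28.48
position: [0.6078, -0.1214, 0.2368]
ft_force: [0.9, 0.1, 0.1]
grip_width: 0.0856
[ 0.6078 -0.1214  0.2368] tool units: [-2.4  -5.99  0.25] az 12.3
```

```bash
python3 -m jog '[{"linear":[-0.2,-0.4,0],"roll":0},{"linear":[-0.32,-0.8,0],"roll":0},{"linear":[-0.32,-0.8,0],"roll":0},{"linear":[-0.32,-0.8,0],"roll":0},{"linear":[-0.32,-0.8,0],"roll":0},{"linear":[-0.32,-0.8,0],"roll":0},{"linear":[-0.32,-0.8,0],"roll":0},{"linear":[-0.28,-0.79,0],"roll":0},{"linear":[0,0,0],"roll":0},{"linear":[0,0,0],"roll":0},{"linear":[0,0,0],"roll":0},{"linear":[0,0,0],"roll":0}]' |grep -E "time|pos|ft|wid"
python3 to.py .394 -.266 .117
```

```text
time_s: 29.48
position: [0.3928, -0.2648, 0.2289]
ft_force: [-0.3, 0.0, 0.1]
grip_width: 0.0855
[ 0.3928 -0.2648  0.2289] tool units: [-0.03  0.02  2.8 ] az 12.3
```

```bash
python3 -m jog '[{"linear":[-0.03,0.02,0.5],"roll":0},{"linear":[0,0,0.7],"roll":0},{"linear":[0,0,0.8],"roll":0},{"linear":[0,0,0.6],"roll":0},{"linear":[0,0,0.2],"roll":0},{"linear":[0,0,0],"roll":0},{"linear":[0,0,0],"roll":0},{"linear":[0,0,0],"roll":0}]'|grep -E "time|pos|ft|wid"
python3 -m jog '[{"linear":[0,0,0],"roll":0},{"linear":[0,0,0],"roll":0},{"linear":[0,0,0],"roll":0},{"linear":[0,0,0],"roll":0},{"linear":[0,0,0],"roll":0},{"linear":[0,0,0],"roll":0},{"linear":[0,0,0],"roll":0},{"linear":[0,0,0],"roll":0},{"linear":[0,0,0],"roll":0},{"linear":[0,0,0],"roll":0}]' -1 70|grep -E "time|pos|force|wid"
```

```text
time_s: 30.15
position: [0.394, -0.2668, 0.1183]
ft_force: [0.8, 0.4, 0.1]
grip_width: 0.0854
time_s: 30.98
position: [0.3936, -0.2668, 0.1181]
ft_force: [-0.1, 0.9, 8.8]
grip_width: 0.0465
gripper_force: 70.4
```

```bash
python3 -m jog '[{"linear":[0,0,-0.1],"roll":0},{"linear":[0,0,-0.3],"roll":0},{"linear":[0,0,-0.6],"roll":0},{"linear":[0,0,-0.8],"roll":0},{"linear":[0,0,-0.6],"roll":0},{"linear":[0,0,-0.2],"roll":0},{"linear":[0,0,0],"roll":0},{"linear":[0,0,0],"roll":0}]'|grep -E "time|pos|force|wid"
python3 to.py .622 -.198 .22
```

```text
time_s: 31.65
position: [0.3927, -0.266, 0.2198]
ft_force: [-0.9, 0.6, -2.8]
grip_width: 0.0462
gripper_force: 72.3
[ 0.3927 -0.266   0.2198] tool units: [ 0.45  5.96 -0.01] az 12.2
```

```bash
python3 -m jog '[{"linear":[0.2,0.2,0],"roll":0},{"linear":[0.25,0.5,0],"roll":0},{"linear":[0,0.7,0],"roll":0},{"linear":[0,0.7,0],"roll":0},{"linear":[0,0.7,0],"roll":0},{"linear":[0,0.7,0],"roll":0},{"linear":[0,0.7,0],"roll":0},{"linear":[0,0.7,0],"roll":0},{"linear":[0,0.6,0],"roll":0},{"linear":[0,0.45,0],"roll":0},{"linear":[0,0,0],"roll":0},{"linear":[0,0,0],"roll":0}]' |grep -E "time|pos|ft|wid"
python3 -m jog '[{"linear":[0,0,0],"roll":0},{"linear":[0,0,0],"roll":0}]' |grep -E "time|pos|ft|wid"; python3 to.py .622 -.198 .13
python3 - <<'E'
from h import *
b=optics.get_image("scene")[130:300,340:510,::-1]; cv2.imwrite("pics/chk6.png",cv2.resize(b,None,fx=3,fy=3))
print((proj('scene',[(.622,-.198,.101),(.622,-.198,.006)])-[340,130])*3)
E
```

```text
time_s: 32.65
position: [0.622, -0.1971, 0.2184]
ft_force: [-1.3, -0.2, -2.4]
grip_width: 0.0457
time_s: 32.82
position: [0.6212, -0.1983, 0.2204]
ft_force: [0.0, 0.1, -2.0]
grip_width: 0.0465
[ 0.6212 -0.1983  0.2204] tool units: [0.   0.02 2.26] az 12.2
[[254.46577686 271.35592945]
 [237.39594939 362.52068749]]
```

View pics/chk6.png

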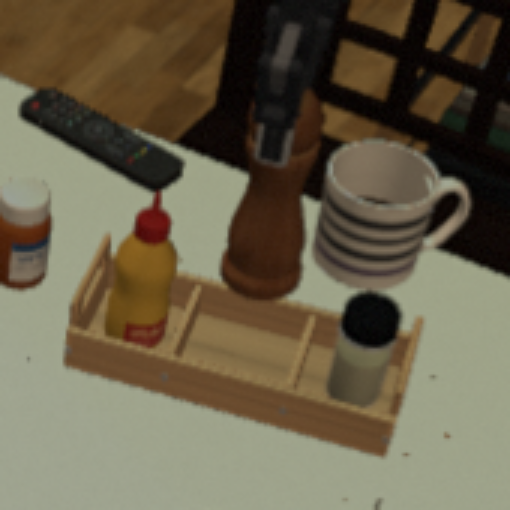

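The mustard and the spice jar are both upright in their end compartments. The mill hangs upright with its base at crop (262,272), about 4 mm right of predicted, so I'll nudge it left while lowering.

```bash
python3 -m jog '[{"linear":[0.08,0,0.4],"roll":0},{"linear":[0,0,0.6],"roll":0},{"linear":[0,0,0.5],"roll":0},{"linear":[0,0,0.3],"roll":0},{"linear":[0,0,0.15],"roll":0},{"linear":[0,0,0],"roll":0},{"linear":[0,0,0],"roll":0},{"linear":[0,0,0],"roll":0}]'|grep -E "time|pos|ft|wid"
python3 -m jog '[{"linear":[0,0,0.06],"roll":0},{"linear":[0,0,0],"roll":0},{"linear":[0,0,0],"roll":0}]'|grep -E "pos|ft|wid"
python3 -m jog '[{"linear":[0,0,0.05],"roll":0},{"linear":[0,0,0],"roll":0}]'|grep -E "pos|ft|wid"
```

```text
time_s: 33.53
position: [0.6216, -0.1955, 0.1443]
ft_force: [-0.3, 0.0, -2.4]
grip_width: 0.0462
position: [0.6213, -0.1952, 0.1408]
ft_force: [-0.0, -0.4, -1.8]
grip_width: 0.0466
position: [0.6211, -0.1951, 0.1382]
ft_force: [-0.0, -0.2, -2.8]
grip_width: 0.0459
```

Floor contact is expected near 0.124.

```bash
python3 -m jog '[{"linear":[0,0,0.15],"roll":0},{"linear":[0,0,0.1],"roll":0},{"linear":[0,0,0],"roll":0},{"linear":[0,0,0],"roll":0}]'|grep -E "pos|ft|wid"
python3 -m jog '[{"linear":[0,0,0.05],"roll":0},{"linear":[0,0,0],"roll":0},{"linear":[0,0,0],"roll":0}]'|grep -E "pos|ft|wid"
```

```text
position: [0.6211, -0.1951, 0.128]
ft_force: [-0.1, -0.5, -1.7]
grip_width: 0.0459
position: [0.6212, -0.1952, 0.1265]
ft_force: [-0.1, 0.4, -2.8]
grip_width: 0.0459
```

```bash
python3 -m jog '[{"linear":[0,0,0.04],"roll":0},{"linear":[0,0,0],"roll":0},{"linear":[0,0,0],"roll":0}]'|grep -E "pos|ft|wid"
python3 -m jog '[{"linear":[0,0,0.03],"roll":0},{"linear":[0,0,0],"roll":0}]'|grep -E "pos|ft|wid"
```

```text
position: [0.6212, -0.1952, 0.1249]
ft_force: [-0.2, -0.3, -1.5]
grip_width: 0.0462
position: [0.6214, -0.1953, 0.1243]
ft_force: [-0.3, -0.2, 1.9]
grip_width: 0.0463
```

Contact. Release, rise and withdraw.

```bash
python3 -m jog '[{"linear":[0,0,0],"roll":0},{"linear":[0,0,0],"roll":0},{"linear":[0,0,0],"roll":0},{"linear":[0,0,-0.1],"roll":0},{"linear":[0,0,-0.4],"roll":0},{"linear":[0,0,-0.8],"roll":0},{"linear":[0,0,-0.8],"roll":0},{"linear":[0,0,-0.8],"roll":0},{"linear":[0,0,0],"roll":0}]' 1|grep -E "time|pos|ft|wid"
python3 -m jog '[{"linear":[0.3,-0.3,0],"roll":0},{"linear":[0.5,-0.8,0],"roll":0},{"linear":[0.5,-0.8,0],"roll":0},{"linear":[0.5,-0.8,0],"roll":0},{"linear":[0.5,-0.8,0],"roll":0},{"linear":[0.5,-0.8,0],"roll":0},{"linear":[0.5,-0.8,0],"roll":0},{"linear":[0.5,-0.8,0],"roll":0},{"linear":[0,0,0],"roll":0},{"linear":[0,0,0],"roll":0},{"linear":[0,0,0],"roll":0}]'|grep -E "time|pos|ft|wid"
python3 - <<'E'
from h import *
a=optics.get_image("top")[150:330,190:490,::-1];b=optics.get_image("scene")[140:350,150:490,::-1]
a=cv2.resize(a,None,fx=1.5,fy=1.5);b=cv2.resize(b,None,fx=1.5,fy=1.5)
c=np.zeros((a.shape[0]+b.shape[0],510,3),np.uint8);c[:a.shape[0],:a.shape[1]]=a;c[a.shape[0]:,:b.shape[1]]=b
cv2.imwrite("pics/fin.png",c)
E
```

```text
time_s: 35.7
position: [0.6228, -0.1959, 0.2473]
ft_force: [0.2, 0.2, 0.7]
grip_width: 0.0857
time_s: 36.62
position: [0.359, -0.0971, 0.2403]
ft_force: [0.7, -0.0, 1.1]
grip_width: 0.0851
```

View pics/fin.png

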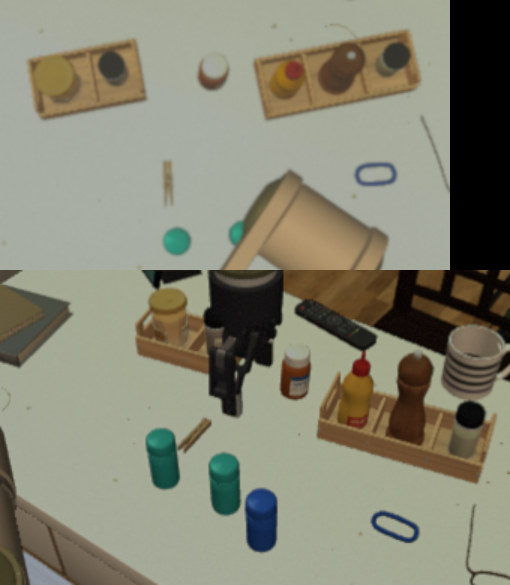

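All five items stand upright in their compartments, and the pill bottle, peg and carabiner haven't moved. The gripper is clear, so I'm handing in.

```bash
python3 -c "
from rig import env; print(env.close_job())"
```

```text
the job is handed in; nothing more can be done
None
```

Both caddies are made up as asked, with everything upright in its compartment and the bystanders and look-alikes untouched; I handed the job in at about 37 s, and it returned no verdict.

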